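# Rebuild the spindle of a modelling turntable

### The arm

A 6-joint arm with a two-finger parallel gripper is mounted at the origin on the work surface. World frame = base frame: x ahead of the robot, y to its left, z up, the work surface at z = 0. Lengths are in m, angles in degrees, forces in N, time in s.
With the tool pointing down it reaches from about 0.3 to 0.875 m from the base axis. Payload 4.2 kg.
Tool frame: the origin (TCP) lies at the very end of the fingers, on their centre line; the grasp point (between the pads) lies 19 mm behind it; z points along the fingers, y is the line along which they close (so a half turn about z gives the same grasp; the last joint's range is limited). The gripper opens to 85 mm and grips with 20 to 120 N. Pads are 22 mm wide; open, the fingers measure 114 mm over their backs; the gripper's body (76 mm by 85 mm) begins 54 mm behind the grasp point. The pads swing forward as they close: fully open they stand 13 mm farther back than shut.
Start: joints at [-69.844, 18.312, 89.639, -0, 72.044, -1.146], TCP at [0.209, -0.536, 0.231] pointing down, gripper open.
Joint ranges: [-177.97, 177.97], [-48.28, 115.42], [12.27, 149.76], [-77.06, 257.06], [2.81, 150.46], [-146.56, 146.56]. Speed limits (degrees/s): [147.25, 147.25, 180, 180, 180, 180].

### API

Orientations are given as [roll, pitch, yaw] about the fixed x, y, z axes, in that order (R = Rz(yaw) Ry(pitch) Rx(roll)).
In Python, from workcell import robot, snapshot, nets gives the robot as it stands.
- The arm moves only by the tool step_arm, never from a script. Its argument "rows" is one flat list of numbers, 7 for each row, row after row: the shift along the tool's x, y, z in units of 50 mm (1.0 is 50 mm), then the turn, a rotation vector about the tool's x, y, z in units of 5 degrees (1.0 is 5 degrees), then the gripper command: -1 is shut, 1 is fully open, values between are in proportion. A call has 1 to 12 rows; each row shifts and turns the commanded pose from where the row before left it, along the tool's axes as they then stand; what a row does not reach is not made up. A row lasts 1/10 s, in which the tool goes at most 50 mm and 8.59 degrees, less where a joint would pass 70% of its speed; a pose out of reach is approached as far as the arm can. A call is refused whole if a number of a shift passes 1 or a number of a turn 1, either way. A call with a gripper value outside its range is refused whole. The fingers move at their own pace and stop on an object; "grip_force" is the grip in N (left out, the last holds). Time passes only in rows, so rows that do not move let the fingers close. It gives the time, the measured TCP pose, the force, the opening and the grip force at its end, in the units of the state.
- robot.get_state(): the state, without advancing time (a new reading comes with each control period).
- snapshot(name): name is "scene" or "side" or "wrist"; returns a dict with "pixels" (420x560x3 uint8, red, green, blue), "z_map" (420x560 float32, m along the optical axis (not along the pixel's ray), 0 where there is no reading), "intrinsics" (3x3 intrinsics, pixels), "dist" ([k1, k2, p1, p2, k3] as OpenCV has them; the pictures are not rectified), "rvec" (rotation vector, rad) and "tvec" (3), from world to camera coordinates, as OpenCV has them. Camera axes: x right, y down, z forward; pixel columns grow to the right and rows downward; lengths in m; the calibration is good to about 2 mm. A picture is of the moment at which its call begins.
- robot.close_job(): hands the job in; it is judged then, once.
Trained networks look in the newest picture that a camera, given by its name, has taken for a name from the list of things; names that differ only in an ending like _2 or _b are one class to them, and where a whole thing is asked for, a point or a joint stands for the part that bears it (a point fixed in the world has none). Each returns a list of dicts, best first, with "confidence" (0 to 1); they miss things now and then, are a little off and sometimes report something else, mostly with a low value. They report only what shows in the picture. A call takes as long as a camera call.
- nets.look_for(camera, target): "uv" ([column, row] in pixels, amid what is visible of it).
- nets.outline_of(camera, target): "mask" (420x560 bool, what is visible of it) and "uv" ([column, row] in pixels, amid what is visible of it).
- nets.tip_of(camera, target): "uv" ([column, row] in pixels: a listed point, or the origin of a listed thing).
The state is a dict: "time": time; "qpos": joint angles; "dq": joint speeds; "effort": joint torques, N m; "tool_pos": TCP position; "orientation": TCP orientation; "contact_force": force on the tool from outside, world axes, zero at the start; "moment": the same for the moment, N m; "gripper_width": opening from 0.0 (shut) to 1.0 (fully open); "grasp_force": force on a finger pad.
Only numpy, scipy, OpenCV 4.12 (cv2) and the standard library are available. Lean on these libraries where they do the work, as an engineer would, in place of code of your own. Each camera call takes 0.05 s, during which the arm holds its last target. There are 200 camera calls.

### The job

Put the modelling turntable's stack back on its upright spindle, lowering each part and never dropping it. First take the hub with the square hole, plate side down, and feel for the angle at which it slips over the square at the spindle's root, until its plate lies flat and fully home on the foot; then thread the thick round bushing on, narrow bore down as it lies, and push it firmly past the two spring nubs until it sits fully home on the hub. Let go of everything, and leave the other things on the table as they are.

Things in the scene. Friction and masses are not known exactly. Their poses are not given: they have to be found in the camera images.
- foot: Fixed round foot of the turntable, grey metal, 124 mm across, 25 mm high (flat top 92 mm across), with a bare steel spindle upright in its centre. Origin: centre of the underside, on the table; z up the spindle. The spindle (with boss and nubs) may stand at any angle in the foot, which this orientation does not tell; it turns only stiffly (0.8 N m).
- root (a point): Centre of the foot's top face, 25 mm above the foot's origin, on the spindle's axis; turns with the foot, not with the spindle. From here up the spindle is a square boss 28 x 28 mm for 14 mm, then round 27.4 mm diameter to 35 mm, then round 22 mm diameter to 65 mm, then a tapered tip ending at 70 mm.
- nubs (a point): Point on the spindle's axis 83 mm above the foot's origin, between two opposite brass spring nubs: domes standing out of the 22 mm spindle that reach 14 mm from the axis and yield inwards by up to 4 mm.
- hub: Bare aluminium hub, 0.2 to 0.4 kg, loose, upright: square plate 74 x 74 x 10 mm, on it a square neck 44 x 44 mm; 40 mm high overall; square hole 30.8 x 30.8 mm right through, parallel to the plate's and neck's flats. Origin: centre of the plate's underside, z up through the hole, x and y square to the flats.
- hub_hole (a point): Centre of the upper mouth of the hub's square hole, 40 mm above the hub's origin. The hole clears nubs and round spindle at any angle, but rests on top of the square boss (hub's origin 39 mm above the foot's) until turned to within about 5 degrees of it; each quarter turn fits again. Fully home, hub's origin is 25 mm above the foot's.
- bushing: Bare steel bushing, a thick ring 60 mm in diameter and 28 mm high, 0.2 to 0.42 kg, loose, lying flat with its narrow bore down: bore 24.4 mm in the lower 12 mm, 30 mm in the upper 16 mm. Origin: centre of its underside, z up through the bore. Fully home on the hub its origin is 65 mm above the foot's, and it hides the hub's neck top.
- bush_hole (a point): Centre of the upper, wide mouth of the bushing's bore, 28 mm above its origin. Going on, the bushing stops on the spring nubs (its origin 88 mm above the foot's; it takes about 14 N, its own weight of 2 to 4 N included), then rubs down past them for 12 mm until they spring out into its wide upper bore and it settles home.
- bottle: bystander: clear water bottle, 64 mm in diameter, 190 mm high; origin at the centre of its underside
- tape: bystander: cream roll of masking tape lying flat, 100 mm in diameter, 36 mm high; origin at the centre of its underside
- glue: bystander: white glue jar, 54 mm in diameter, 85 mm high; origin at the centre of its underside
- eraser: bystander: white eraser block, 28 x 62 x 18 mm; origin at the centre of its underside
- mug: bystander: blue ceramic mug, 80 mm in diameter, 90 mm high; origin at the centre of its underside

How it is judged (in metres and radians):
On the way, in this order (a step that is already met when the one before it is completed fails the run):
1. the hub is fully home over the square boss, its plate flat on the foot (z of hub in the frame of foot below 0.0268 m and horizontal distance between hub and foot below 0.004 m and angle between hub's own z axis and vertical below 0.04 rad), for 0.2 s.
2. the bushing is fully home on the hub (all of step 1 and z of bushing in the frame of foot between 0.06 and 0.067 m and horizontal distance between bushing and foot below 0.004 m and angle between bushing's own z axis and vertical below 0.05 rad), for 0.2 s.
At the end, for the whole second after the job is handed in: The hub's underside is less than 26.8 mm above the foot's origin (home 25), within 4 mm of the axis, level within 2.3 degrees; the bushing is on it, the same way up, underside 60 to 67 mm up (home 65), within 4 mm of the axis, level within 2.9 degrees; both at rest (all of step 2 and linear speed of each of hub, bushing below 0.01 m/s); the robot touches nothing.
It fails at once if a bystander is pushed more than 40 mm or knocked over (distance of any of bottle, tape, glue, eraser, mug from where it was at the start of the episode above 0.04 m or angle between any of bottle, tape, glue, eraser, mug's own z axis and vertical above 0.5 rad).
It fails at once if the hub is dropped down the spindle (faster than 0.8 m/s while on it) (linear speed of hub above 0.8 m/s and horizontal distance between hub and foot below 0.01 m and z of hub in the frame of foot below 0.095 m).
It fails at once if the bushing is dropped down the spindle (faster than 0.7 m/s while on it) (linear speed of bushing above 0.7 m/s and horizontal distance between bushing and foot below 0.01 m and z of bushing in the frame of foot below 0.095 m).
It also fails if it takes over 70 s, if anything falls off the work surface, if the arm or the gripper's body presses on something with over 40 N, if the wrist force passes 120 N, or if a joint passes its speed limit or range.

## Working session

There is one attempt and no reset: what is moved stays moved. The work goes in short steps, Python scripts to look and compute and a tool call to move; the robot and the scene stay as the last step left them, time stands still between calls to the robot, and variables do not carry over. Pictures are saved under pics/ and viewed, at most 10 in all, crops included, and the job is handed in when it is done.

Besides the shell and the picture viewer there is one more tool, called after "Call:" as name(argument=value, ...) on one line, values as JSON. step_arm: Moves the arm, as the interface text tells. Its arguments: {"type":"object","properties":{"rows":{"type":"array"},"grip_force":{"type":"number"}},"required":["rows"]}

```bash
ls; mkdir -p pics; cat > h.py <<'E'
import numpy as np, cv2
from workcell import robot, snapshot, nets
def cloud(s):
    """world points 420x560x3 (nan where none)"""
    z=s["z_map"]; K=np.array(s["intrinsics"]); d=np.array(s["dist"])
    v,u=np.mgrid[0:420,0:560]
    p=cv2.undistortPoints(np.stack([u,v],-1).reshape(-1,1,2).astype(float),K,d).reshape(420,560,2)
    c=np.dstack([p*z[...,None],z]); R=cv2.Rodrigues(np.array(s["rvec"],float))[0]
    w=(c-np.array(s["tvec"]).reshape(3))@R
    w[z<=0]=np.nan
    return w
def save(s,n): cv2.imwrite(f"pics/{n}.png",cv2.cvtColor(s["pixels"],cv2.COLOR_RGB2BGR))
E
python3 - <<'E'
from h import *
for cam in("scene","side","wrist"):
    s=snapshot(cam); save(s,cam+"0"); w=cloud(s)
    for t in "foot hub bushing bottle tape glue eraser mug".split():
        r=nets.outline_of(cam,t)
        if r:
            m=r[0]["mask"]; p=w[m]; p=p[~np.isnan(p[:,0])]
            if len(p): print(cam,t,round(r[0]["confidence"],2),r[0]["uv"],np.percentile(p,[2,50,98],axis=0).round(3).tolist())
    for t in ("root","nubs","hub_hole","bush_hole"):
        print(cam,t,[(round(x["confidence"],2),np.round(x["uv"]).tolist()) for x in nets.tip_of(cam,t)[:2]])
a=cv2.imread("pics/scene0.png");b=cv2.imread("pics/side0.png")
cv2.imwrite("pics/both.png",cv2.resize(np.vstack([a,b]),(400,600)))
print(robot.get_state())
E
```

```text
pics
scene foot 0.95 [269.2, 211.1] [[0.472, -0.085, 0.006], [0.526, -0.033, 0.023], [0.571, 0.022, 0.091]]
scene hub 0.72 [165.8, 209.7] [[0.431, -0.315, 0.0], [0.485, -0.277, 0.011], [0.507, -0.243, 0.041]]
scene bushing 0.79 [385.9, 203.5] [[0.495, 0.23, -0.002], [0.546, 0.258, 0.024], [0.572, 0.292, 0.029]]
scene bottle 0.59 [453.7, 219.3] [[0.645, 0.322, 0.003], [0.679, 0.34, 0.105], [0.697, 0.381, 0.189]]
scene tape 0.8 [356.9, 292.8] [[0.702, 0.072, 0.002], [0.754, 0.121, 0.033], [0.797, 0.166, 0.037]]
scene glue 0.8 [237.2, 294.2] [[0.731, -0.148, 0.009], [0.765, -0.125, 0.076], [0.778, -0.1, 0.086]]
scene eraser 0.67 [226.7, 176.9] [[0.365, -0.149, -0.001], [0.39, -0.12, 0.016], [0.406, -0.091, 0.019]]
scene mug 0.58 [121.7, 293.2] [[0.669, -0.387, -0.0], [0.715, -0.349, 0.052], [0.745, -0.285, 0.089]]
scene root [(0.84, [267.0, 206.0]), (0.27, [160.0, 200.0])]
scene nubs [(0.98, [268.0, 191.0])]
scene hub_hole [(0.94, [162.0, 199.0])]
scene bush_hole [(0.7, [389.0, 200.0]), (0.44, [385.0, 209.0])]
side foot 0.69 [250.7, 247.7] [[0.455, -0.091, 0.0], [0.508, -0.046, 0.024], 
[... 930 characters left out ...]

wrist bush_hole []
{'time': 1.95, 'qpos': array([-6.98431242e+01,  1.83127428e+01,  8.96397145e+01, -9.81654322e-04,
        7.20431091e+01, -1.14550258e+00]), 'dq': array([ 0.02706186, -0.02587836, -0.00946427,  0.05209586,  0.08323642,
        0.04258697]), 'effort': array([ 9.78252137e-04, -4.15400183e+01, -2.34420848e+01,  1.60814643e-04,
        3.40048819e-04, -2.04527041e-06]), 'tool_pos': array([ 0.20889669, -0.5357282 ,  0.23132462]), 'orientation': array([1.79995586e+02, 1.02230783e-03, 2.13026809e+01]), 'contact_force': array([-0.83381227, -1.22439522,  0.0301945 ]), 'moment': array([-0.02151614, -0.0070695 , -0.00181237]), 'grasp_force': 0.0, 'gripper_width': 0.9995799490380545}
```

View pics/scene0.png

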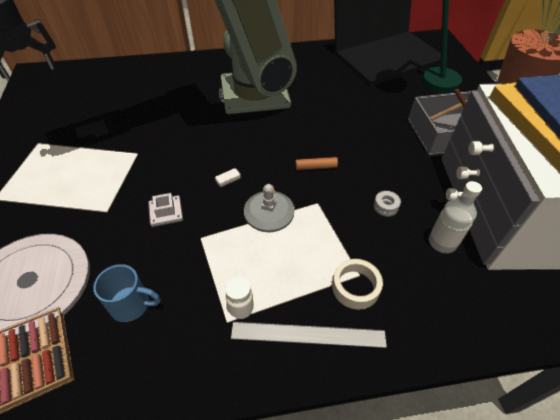

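View pics/side0.png

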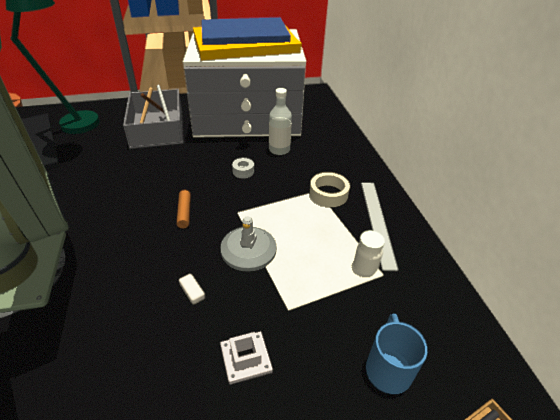

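```bash
cat >> h.py <<'E'
from scipy.spatial.transform import Rotation as Rot
def pts(cams,t,lo,hi):
    P=[]
    for c in cams:
        w=cloud(snapshot(c)); r=nets.outline_of(c,t)
        if r:
            m=cv2.dilate(r[0]["mask"].astype(np.uint8),np.ones((5,5)))>0
            p=w[m]; P.append(p[(p[:,2]>lo)&(p[:,2]<hi)])
    return P
def rect(p): 
    (c,s,a)=cv2.minAreaRect((p[:,:2]*1000).astype(np.float32)); return np.round(c,1),np.round(s,1),round(a,1)
def delta(xyz,yaw):
    """tool-axis shift (units) and yaw turn (units) to bring down-pointing TCP to xyz, yaw"""
    s=robot.get_state(); R=Rot.from_euler('xyz',s["orientation"],degrees=True)
    Rt=Rot.from_euler('xyz',[180,0,yaw],degrees=True)
    print("pos",s["tool_pos"].round(4),"rpy",s["orientation"].round(2),"shift",(R.inv().apply(np.array(xyz)-s["tool_pos"])/.05).round(2),"turn",((R.inv()*Rt).as_rotvec(degrees=True)/5).round(2))
E
python3 - <<'E'
from h import *
cs=("scene","side")
for t,lo,hi in(("hub",.006,.014),("hub",.036,.044),("bushing",.024,.032),("bushing",.005,.022),("foot",.06,.1),("foot",.02,.028),("foot",.003,.02)):
    P=pts(cs,t,lo,hi)
    for p in P: print(t,lo,len(p),*(rect(p) if len(p)>4 else []))
s=robot.get_state(); w=snapshot("wrist"); Rc=cv2.Rodrigues(np.array(w["rvec"]))[0]; R=Rot.from_euler('xyz',s["orientation"],degrees=True)
print("cam in tool",R.inv().apply(-Rc.T@w["tvec"].reshape(3)-s["tool_pos"]),"axes in tool\n",(R.as_matrix().T@Rc.T).round(2),w["intrinsics"])
delta([.468,-.28,.231],0)
E
```

```text
hub 0.006 417 [ 468.7 -279.5] [77.2 73.9] 5.0
hub 0.006 1006 [ 468.  -280.8] [74.9 75.2] 5.1
hub 0.036 160 [ 469.1 -279.2] [49.  43.7] 4.6
hub 0.036 396 [ 468.  -281.1] [44.3 46.5] 4.9
bushing 0.024 301 [543.3 259.1] [60.5 58.4] 64.3
bushing 0.005 187 [549.6 256.2] [47.3 54. ] 3.9
bushing 0.005 146 [538.6 248.8] [45.5 47.5] 31.7
foot 0.06 146 [515.7 -30. ] [23.9 21.7] 85.4
foot 0.06 172 [511.5 -32.9] [22.1 20.8] 14.9
foot 0.02 846 [516.1 -30.9] [101.3 102.7] 78.6
foot 0.02 1030 [511.4 -32.6] [102.4 103.6] 48.5
foot 0.003 558 [514.2 -29.6] [120.7 120.5] 81.9
foot 0.003 689 [522.3 -21.2] [153.  124.3] 49.0
cam in tool [ 0.08314059  0.00045236 -0.14238475] axes in tool
 [[-0.   -0.95 -0.32]
 [ 1.   -0.   -0.  ]
 [-0.   -0.32  0.95]] [[300.32693822   0.         281.45773283]
 [  0.         300.32693822 209.28685888]
 [  0.           0.           1.        ]]
pos [ 0.2089 -0.5357  0.2313] rpy [180.    0.   21.3] shift [ 6.69 -2.88  0.01] turn [0.   0.   4.26]
```

Call:
step_arm(rows=[0.84,-0.36,0,0,0,0,1,0.84,-0.36,0,0,0,0,1,0.84,-0.36,0,0,0,0,1,0.84,-0.36,0,0,0,0,1,0.84,-0.36,0,0,0,0,1,0.84,-0.36,0,0,0,0,1,0.84,-0.36,0,0,0,0,1,0.81,-0.36,0,0,0,0,1,0,0,0,0,0,0.82,1,0,0,0,0,0,0.82,1,0,0,0,0,0,0.82,1,0,0,0,0,0,0.8,1])

```text
time: 4.6
tool_pos: [0.4684, -0.2798, 0.2313]
orientation: [180.0, -0.0, 4.9]
contact_force: [-0.3, 0.4, -0.2]
gripper_width: 1.002
grasp_force: 0.0
```

```bash
python3 - <<'E'
from h import *
for t,lo,hi in(("hub",.006,.014),("hub",.036,.044),("foot",.06,.1),("foot",.031,.041),("foot",.02,.028)):
    for p in pts(["wrist"],t,lo,hi): print(t,lo,len(p),*(rect(p) if len(p)>4 else []))
save(snapshot("wrist"),"w1"); delta([.4685,-.280,.1],5); delta([.514,-.032,.231],5)
E
```

```text
hub 0.006 1982 [ 467.2 -280.4] [74.8 74.1] 5.1
hub 0.036 813 [ 467.2 -280.2] [44.6 43.6] 5.5
foot 0.06 946 [512.  -33.2] [25.1 21.4] 13.8
foot 0.031 297 [510.6 -30.5] [28.8 29.9] 62.3
foot 0.02 21 [ 664.5 -357.1] [ 1.1 16. ] 8.1
pos [ 0.4682 -0.2801  0.2313] rpy [ 1.7999e+02 -1.0000e-02  5.0100e+00] shift [ 0.01 -0.    2.63] turn [ 0. -0.  0.]
pos [ 0.4682 -0.2801  0.2313] rpy [ 1.7999e+02 -1.0000e-02  5.0100e+00] shift [ 1.35 -4.86  0.01] turn [ 0. -0.  0.]
```

View pics/w1.png

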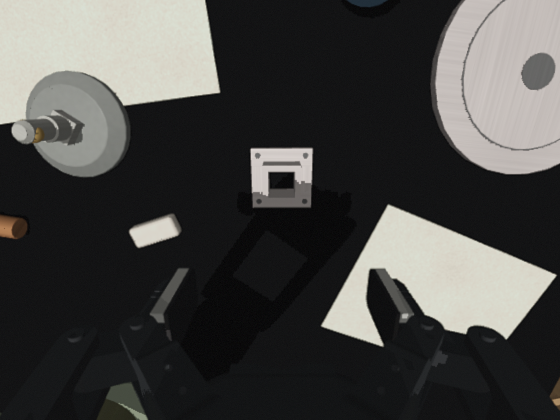

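Call:
step_arm(rows=[0,0,0.8,0,0,0,1,0,0,0.8,0,0,0,1,0,0,0.8,0,0,0,1,-0.01,0,0.8,0,0,0,1,0,0,0.6,0,0,0,1,0,0,0.4,0,0,0,1,0,0,0.16,0,0,0,1,0,0,0,0,0,0,1])

```text
time: 5.95
tool_pos: [0.4674, -0.2799, 0.0125]
orientation: [-179.9, 0.1, 5.0]
contact_force: [-0.2, 0.7, 0.6]
gripper_width: 0.998
grasp_force: 0.0
```

Call:
step_arm(rows=[0,0,0,0,0,0,-1,0,0,0,0,0,0,-1,0,0,0,0,0,0,-1,0,0,0,0,0,0,-1,0,0,0,0,0,0,-1,0,0,0,0,0,0,-1,0,0,0,0,0,0,-1], grip_force=60)

```text
time: 6.65
tool_pos: [0.4686, -0.2806, 0.0147]
orientation: [179.9, -0.1, 5.0]
contact_force: [-0.7, 0.2, 6.6]
gripper_width: 0.503
grasp_force: 64.1
```

Call:
step_arm(rows=[0,0,-0.3,0,0,0,-1,0,0,-0.6,0,0,0,-1,0,0,-0.7,0,0,0,-1,0,0,-0.7,0,0,0,-1,0,0,-0.7,0,0,0,-1,-0.05,-0.71,0,0,0,0,-1,-0.05,-0.71,0,0,0,0,-1,-0.05,-0.71,0,0,0,0,-1,-0.05,-0.71,0,0,0,0,-1,-0.05,-0.71,0,0,0,0,-1,-0.05,-0.71,0,0,0,0,-1,-0.04,-0.7,0,0,0,0,-1])

```text
time: 7.85
tool_pos: [0.4279, -0.0331, 0.163]
orientation: [-180.0, 0.1, 5.0]
contact_force: [-0.1, 0.5, -3.2]
gripper_width: 0.504
grasp_force: 62.8
```

Call:
step_arm(rows=[0,0,0,0,0,0,-1,0,0,0,0,0,0,-1])

```text
time: 8.05
tool_pos: [0.4287, -0.0341, 0.1631]
orientation: [180.0, 0.0, 5.1]
contact_force: [0.2, -0.2, -4.1]
gripper_width: 0.502
grasp_force: 63.1
```

```bash
cat > look.py <<'E'
from h import *
s=snapshot("wrist"); w=cloud(s)
d=np.hypot(w[...,0]-.513,w[...,1]+.032)
for lo,hi in((.004,.02),(.022,.028),(.0375,.041),(.034,.041),(.057,.062),(.065,.088),(.092,.098)):
    p=w[(d<.07)&(w[...,2]>lo)&(w[...,2]<hi)&((d<.03)|(hi<.03))]; print(lo,len(p),*(rect(p) if len(p)>4 else []))
save(s,"w2"); h=nets.outline_of("wrist","hub")
if h: p=w[h[0]["mask"]]; print("hub z pct",np.nanpercentile(p[:,2],[2,20,50,80,98]).round(4))
for t in("root","nubs"): print(nets.tip_of("wrist",t)[:1])
print(robot.get_state())
E
python3 look.py; python3 -c "
import cv2;a=cv2.imread('pics/w2.png');cv2.imwrite('pics/w2c.png',cv2.resize(a,(784,588)))"
```

```text
0.004 3558 [510.8 -29.9] [122.3 122.1] 49.3
0.022 8648 [511.1 -30.3] [99.7 99.8] 53.7
0.0375 159 [511.2 -29.8] [28.1 28.2] 61.2
0.034 165 [511.2 -29.8] [28.1 28.2] 61.2
0.057 86 [511.2 -29.4] [20.2 26.9] 58.0
0.065 104 [510.9 -29.8] [26.7 15.7] 59.3
0.092 602 [511.4 -29.9] [18. 19.] 39.3
hub z pct [0.1493 0.1579 0.1668 0.1877 0.1889]
[{'uv': [283.6, 108.1], 'confidence': 0.66}]
[{'uv': [287.8, 106.2], 'confidence': 0.87}]
{'time': 8.25, 'qpos': array([-6.23172095e+00,  8.86374877e+00,  1.13336175e+02, -2.24064494e-02,
        5.78028762e+01,  7.88599486e+01]), 'dq': array([-0.01567929,  0.06488095, -0.15560473,  0.01998634,  0.16731498,
        0.08436729]), 'effort': array([ 2.66108857e-01, -3.09704733e+01, -2.16129041e+01,  1.10101537e-02,
        1.02688224e-02, -2.41524212e-03]), 'tool_pos': array([ 0.42929896, -0.03541489,  0.16319946]), 'orientation': array([1.79981938e+02, 6.41221800e-03, 4.92026883e+00]), 'contact_force': array([-0.26941147, -0.26731291, -3.02659444]), 'moment': array([0.03815497, 0.00211339, 0.03002674]), 'grasp_force': 63.05998206138611, 'gripper_width': 0.5044150028550346}
```

View pics/w2c.png

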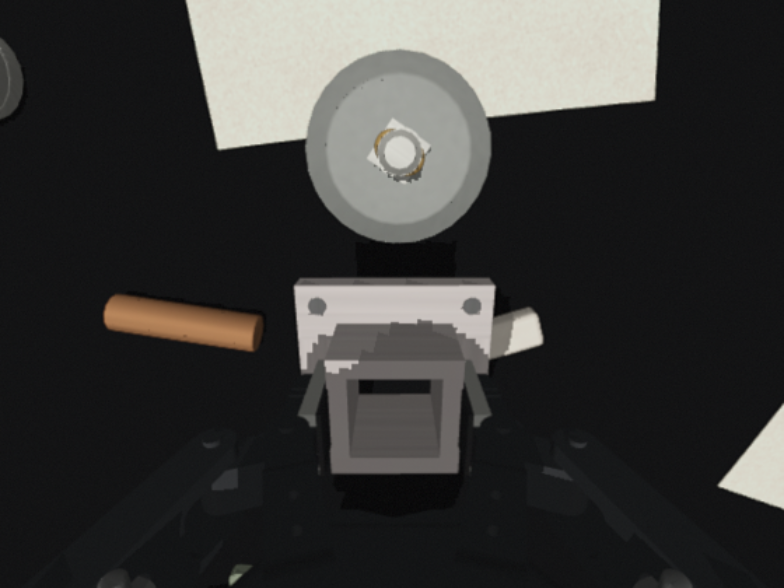

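```bash
python3 - <<'E'
from h import *
s=snapshot("wrist"); w=cloud(s)
p=w[(w[...,2]>.184)&(w[...,2]<.194)&(np.hypot(w[...,0]-.43,w[...,1]+.035)<.034)]; print(rect(p),len(p))
p=p[p[:,2]>.1865]
st=robot.get_state(); R=Rot.from_euler('xyz',st["orientation"],degrees=True)
q=R.inv().apply(p-st["tool_pos"])*1000; print(st["tool_pos"],np.percentile(q,[0,1,99,100],axis=0).round(1))
delta([.511,-.030,.163],-28.8)
E
```

```text
(array([428.1, -35.1]), array([45.3, 66.9]), 5.3) 5434
[ 0.42927357 -0.03542084  0.16318901] [[-23.8 -33.9 -30.8]
 [-22.7 -31.4 -30.3]
 [ 21.2  30.7 -23.5]
 [ 21.7  33.  -23.3]]
pos [ 0.4293 -0.0354  0.1632] rpy [1.7999e+02 1.0000e-02 4.9100e+00] shift [1.64 0.03 0.  ] turn [0.   0.   6.74]
```

Call:
step_arm(rows=[0,0,0,0,0,0.84,-1,0,0,0,0,0,0.84,-1,0,0,0,0,0,0.84,-1,0,0,0,0,0,0.84,-1,0,0,0,0,0,0.84,-1,0,0,0,0,0,0.84,-1,0,0,0,0,0,0.84,-1,0,0,0,0,0,0.86,-1,0.47,-0.3,0,0,0,0,-1,0.47,-0.3,0,0,0,0,-1,0.46,-0.29,0,0,0,0,-1,0,0,0,0,0,0,-1])

```text
time: 9.5
tool_pos: [0.5159, -0.0299, 0.1633]
orientation: [-179.9, -0.2, -28.8]
contact_force: [-0.2, 0.6, -3.1]
gripper_width: 0.504
grasp_force: 63.0
```

```bash
python3 - <<'E'
from h import *
delta([.5121,-.0304,.110],-28.8)
print(robot.get_state()["contact_force"],robot.get_state()["qpos"].round(1))
E
```

```text
pos [ 0.5159 -0.0299  0.1633] rpy [-179.91   -0.2   -28.76] shift [-0.07  0.05  1.06] turn [-0.02 -0.04  0.01]
[-0.24600537  0.56212156 -3.11951344] [ -4.6  16.2 103.3   0.   60.3 114.2]
```

Call:
step_arm(rows=[0,0,0,0,0,0,-1,0,0,0,0,0,0,-1,0,0,0,0,0,0,-1])

```text
time: 9.8
tool_pos: [0.511, -0.0294, 0.1632]
orientation: [180.0, 0.0, -28.7]
contact_force: [0.2, 0.2, -3.8]
gripper_width: 0.499
grasp_force: 63.0
```

```bash
python3 - <<'E'
from h import *
delta([.5121,-.0304,.110],-28.8)
E
```

```text
pos [ 0.511  -0.0294  0.1632] rpy [ 1.7997e+02  4.0000e-02 -2.8730e+01] shift [0.03 0.01 1.06] turn [0.01 0.01 0.01]
```

Call:
step_arm(rows=[0.03,0.01,0.3,0,0,0,-1,0,0,0.3,0,0,0,-1,0,0,0.3,0,0,0,-1,0,0,0.2,0,0,0,-1,0,0,0.2,0,0,0,-1,0,0,0.2,0,0,0,-1,0,0,0.1,0,0,0,-1,0,0,0,0,0,0,-1])

```text
time: 10.6
tool_pos: [0.5126, -0.0302, 0.0826]
orientation: [180.0, 0.1, -28.7]
contact_force: [-0.8, -0.0, -3.4]
gripper_width: 0.501
grasp_force: 63.3
```

Call:
step_arm(rows=[0,0,0.1,0,0,0,-1,0,0,0.1,0,0,0,-1,0,0,0.1,0,0,0,-1,0,0,0.1,0,0,0,-1,0,0,0.1,0,0,0,-1,0,0,0.05,0,0,0,-1,0,0,0,0,0,0,-1])

```text
time: 11.3
tool_pos: [0.5128, -0.0302, 0.0553]
orientation: [180.0, 0.0, -28.7]
contact_force: [1.0, 0.2, -3.4]
gripper_width: 0.499
grasp_force: 63.3
```

Clear so far; the boss top is next (TCP ≈ 0.053).

Call:
step_arm(rows=[0,0,0.06,0,0,0,-1,0,0,0.06,0,0,0,-1,0,0,0.04,0,0,0,-1,0,0,0,0,0,0,-1])

```text
time: 11.7
tool_pos: [0.5128, -0.0303, 0.0475]
orientation: [180.0, 0.0, -28.7]
contact_force: [-0.6, -0.4, -4.0]
gripper_width: 0.501
grasp_force: 63.2
```

Call:
step_arm(rows=[0,0,0.06,0,0,0,-1,0,0,0.06,0,0,0,-1,0,0,0.04,0,0,0,-1,0,0,0.02,0,0,0,-1,0,0,0,0,0,0,-1])

```text
time: 12.2
tool_pos: [0.513, -0.0303, 0.0397]
orientation: [180.0, -0.0, -28.7]
contact_force: [-3.6, 0.7, 4.5]
gripper_width: 0.506
grasp_force: 64.2
```

Call:
step_arm(rows=[0,0,0.02,0,0,0,-1,0,0,0,0,0,0,-1,0,0,0,0,0,0,0.2,0,0,0,0,0,0,0.6,0,0,0,0,0,0,1,0,0,0,0,0,0,1,0,0,0,0,0,0,1])

```text
time: 12.9
tool_pos: [0.513, -0.0303, 0.0376]
orientation: [180.0, 0.0, -28.7]
contact_force: [0.6, 0.1, -0.1]
gripper_width: 1.004
grasp_force: 0.0
```

Call:
step_arm(rows=[0,0,-0.2,0,0,0,1,0,0,-0.5,0,0,0,1,0,0,-0.7,0,0,0,1,0,0,-0.8,0,0,0,1,0,0,-0.5,0,0,0,1,-0.8,0,0,0,0,0,1,-0.8,0,0,0,0,0,1,0,0,0,0,0,0,1,0,0,0,0,0,0,1,0,0,0,0,0,0,1])

```text
time: 13.9
tool_pos: [0.444, 0.0079, 0.1734]
orientation: [-180.0, -0.1, -28.7]
contact_force: [0.3, -1.2, -0.1]
gripper_width: 1.0
grasp_force: 0.0
```

```bash
python3 - <<'E'
from h import *
s=snapshot("wrist"); w=cloud(s); save(s,"w3")
d=np.hypot(w[...,0]-.512,w[...,1]+.031)
for lo,hi in((.004,.02),(.022,.028),(.029,.042),(.044,.056),(.058,.07),(.093,.099)):
    p=w[(d<.07)&(w[...,2]>lo)&(w[...,2]<hi)]; print(lo,len(p),*(rect(p) if len(p)>4 else []), np.percentile(p[:,2],[5,50,95]).round(4) if len(p) else "")
delta([.543,.259,.17],-28.8);print(robot.get_state()["contact_force"])
E
```

```text
0.004 3181 [511.1 -29.7] [123.8 121.5] 61.8 [0.0121 0.0158 0.0195]
0.022 2133 [511.2 -30.2] [98.5 98.8] 17.4 [0.0223 0.0243 0.0257]
0.029 4280 [512.3 -30.4] [74.9 74.5] 61.3 [0.0336 0.0348 0.0364]
0.044 113 [512.1 -30.2] [31.1 30.6] 61.4 [0.0447 0.0543 0.0557]
0.058 1763 [512.  -30.2] [44.4 43.5] 61.4 [0.0605 0.0647 0.0659]
0.093 483 [511.4 -29.9] [17.1 17.2] 61.3 [0.0932 0.0945 0.0958]
pos [0.444  0.0078 0.1732] rpy [-1.7997e+02 -7.0000e-02 -2.8720e+01] shift [-0.68 -5.36  0.06] turn [-0.01 -0.01  0.02]
[-0.27860278  1.10154397 -0.59193287]
```

Call:
step_arm(rows=[0,0,0,0,0,-0.94,1,0,0,0,0,0,-0.94,1,0,0,0,0,0,-0.94,1,0,0,0,0,0,-0.94,1,0.15,-0.5,0,0,0,0,1,0.15,-0.8,0,0,0,0,1,0.15,-0.8,0,0,0,0,1,0.15,-0.8,0,0,0,0,1,0.15,-0.8,0,0,0,0,1,0.15,-0.8,0,0,0,0,1,0.15,-0.5,0,0,0,0,1,0.03,-0.29,0,0,0,0,1])

```text
time: 15.15
tool_pos: [0.5433, 0.2613, 0.172]
orientation: [-180.0, -0.0, -9.9]
contact_force: [0.9, -0.2, -0.4]
gripper_width: 0.998
grasp_force: 0.0
```

Call:
step_arm(rows=[0,0,0,0,0,0,1,0,0,0,0,0,0,1,0,0,0,0,0,0,1])

```text
time: 15.45
tool_pos: [0.5411, 0.258, 0.1728]
orientation: [179.9, 0.0, -10.0]
contact_force: [-0.5, 0.7, 0.0]
gripper_width: 0.999
grasp_force: 0.0
```

```bash
python3 - <<'E'
from h import *
s=snapshot("wrist"); w=cloud(s); save(s,"w4")
d=np.hypot(w[...,0]-.543,w[...,1]-.259)
p=w[(d<.05)&(w[...,2]>.025)&(w[...,2]<.031)]; print(len(p),rect(p),cv2.minEnclosingCircle((p[:,:2]*1000).astype(np.float32)))
c=rect(p)[0]/1000; print(robot.get_state()["qpos"].round(1)); delta([c[0],c[1],.003],-10)
b=cloud(s)[...,:]; q=b[(np.hypot(b[...,0]-.68,b[...,1]-.35)<.06)&(b[...,2]>.05)]; print(len(q), np.nanpercentile(q,[2,98],axis=0) if len(q) else "")
E
```

```text
2015 (array([540.8, 259.2]), array([58.7, 58.8]), 60.4) ((540.7442016601562, 259.37005615234375), 29.79293441772461)
[ 24.4  22.9  91.4  -0.   65.8 124.4]
pos [0.5412 0.2581 0.1729] rpy [ 1.7996e+02  1.0000e-02 -9.9700e+00] shift [-0.01 -0.02  3.4 ] turn [0.01 0.   0.01]
14410 [[0.63403985 0.32178645 0.06024714]
 [0.68773812 0.36307135 0.19025043]]
```

Call:
step_arm(rows=[-0.01,-0.02,0.6,0,0,0,1,0,0,0.7,0,0,0,1,0,0,0.7,0,0,0,1,0,0,0.6,0,0,0,1,0,0,0.4,0,0,0,1,0,0,0.25,0,0,0,1,0,0,0.13,0,0,0,1,0,0,0,0,0,0,1,0,0,0,0,0,0,1])

```text
time: 16.4
tool_pos: [0.5419, 0.2607, 0.0048]
orientation: [-179.9, -0.1, -9.9]
contact_force: [-0.3, -0.2, 0.1]
gripper_width: 1.001
grasp_force: 0.0
```

Call:
step_arm(rows=[0,0,0,0,0,0,-1,0,0,0,0,0,0,-1,0,0,0,0,0,0,-1,0,0,0,0,0,0,-1,0,0,0,0,0,0,-1,0,0,0,0,0,0,-1], grip_force=90)

```text
time: 17.0
tool_pos: [0.5421, 0.261, 0.0054]
orientation: [-179.9, -0.1, -9.9]
contact_force: [-0.9, -0.7, 5.7]
gripper_width: 0.671
grasp_force: 96.8
```

Call:
step_arm(rows=[0,0,-0.3,0,0,0,-1,0,0,-0.6,0,0,0,-1,0,0,-0.8,0,0,0,-1,0,0,-0.8,0,0,0,-1,0,0,-0.7,0,0,0,-1])

```text
time: 17.5
tool_pos: [0.5411, 0.2605, 0.1658]
orientation: [-180.0, -0.0, -9.9]
contact_force: [0.8, -0.1, -2.4]
gripper_width: 0.67
grasp_force: 96.4
```

Call:
step_arm(rows=[-0.1,0.4,0,0,0,0,-1,-0.15,0.7,0,0,0,0,-1,-0.15,0.75,0,0,0,0,-1,-0.15,0.75,0,0,0,0,-1,-0.15,0.75,0,0,0,0,-1,-0.15,0.75,0,0,0,0,-1,-0.15,0.75,0,0,0,0,-1,-0.13,0.6,0,0,0,0,-1,-0.1,0.45,0,0,0,0,-1,0,0,0,0,0,0,-1,0,0,0,0,0,0,-1,0,0,0,0,0,0,-1])

```text
time: 18.7
tool_pos: [0.4302, -0.0189, 0.1639]
orientation: [-180.0, -0.0, -9.9]
contact_force: [-0.0, -0.4, -2.4]
gripper_width: 0.671
grasp_force: 96.6
```

```bash
cat > bl.py <<'E'
from h import *
s=snapshot("wrist"); w=cloud(s); save(s,"w5")
d=np.hypot(w[...,0]-.512,w[...,1]+.031)
for lo,hi in((.058,.07),(.093,.099)):
    p=w[(d<.04)&(w[...,2]>lo)&(w[...,2]<hi)]; print(lo,len(p),*(rect(p) if len(p)>4 else []))
st=robot.get_state(); R=Rot.from_euler('xyz',st["orientation"],degrees=True)
q=R.inv().apply((w-st["tool_pos"]).reshape(-1,3)).reshape(w.shape)*1000
m=(np.hypot(q[...,0],q[...,1])<36)&(abs(q[...,1])<28)&(q[...,2]>-33)&(q[...,2]<-17)
p=q[m]; print(len(p)); print("z pct",np.percentile(p[:,2],[5,50,95]))
A=np.c_[p,np.ones(len(p))]; zt=np.median(p[:,2]); t=p[abs(p[:,2]-zt)<3]
print("tilt",np.linalg.lstsq(np.c_[t[:,:2],np.ones(len(t))],t[:,2],rcond=None)[0],"x ext",np.percentile(t[:,0],[0,1,99,100]),"circ",cv2.minEnclosingCircle(t[:,:2].astype(np.float32)))
for n in("bush_hole","nubs"):print(nets.tip_of("wrist",n)[:1])
print(st["tool_pos"],st["orientation"],st["contact_force"],st["qpos"].round(1))
E
python3 bl.py
```

```text
0.058 1953 [512.2 -30.4] [44.4 44. ] 61.0
0.093 515 [510.9 -29.7] [16.9 17.3] 0.6
8589
z pct [-23.29248809 -22.29836197 -19.38386011]
tilt [ 2.98217519e-03  2.41899186e-04 -2.22582211e+01] x ext [-30.80232568 -28.156765    28.14224726  29.49324325] circ ((-0.9436772465705872, 0.23781350255012512), 30.602611541748047)
[{'uv': [279.4, 296.0], 'confidence': 0.94}]
[{'uv': [277.5, 107.6], 'confidence': 0.63}]
[ 0.43027342 -0.01882347  0.16383076] [-1.79987696e+02 -1.80304724e-02 -9.83709476e+00] [-0.2809375   0.15066026 -1.34826922] [ -4.    8.8 113.3   0.   57.9  95.8]
```

View pics/w5.png

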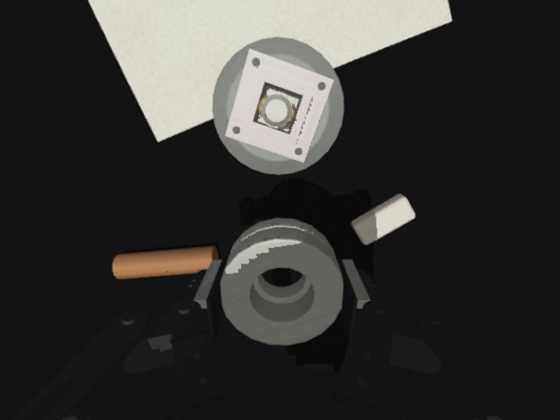

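```bash
python3 - <<'E'
from h import *
delta([.5116,-.0299,.108],-9.84)
E
```

```text
pos [ 0.4302 -0.0188  0.1637] rpy [-180.     -0.     -9.82] shift [ 1.64 -0.06  1.11] turn [-0. -0.  0.]
```

Call:
step_arm(rows=[0.3,-0.01,0,0,0,0,-1,0.5,-0.02,0,0,0,0,-1,0.5,-0.02,0,0,0,0,-1,0.34,-0.01,0,0,0,0,-1,0,0,0.3,0,0,0,-1,0,0,0.4,0,0,0,-1,0,0,0.3,0,0,0,-1,0,0,0.06,0,0,0,-1,0,0,0,0,0,0,-1,0,0,0,0,0,0,-1])

```text
time: 19.85
tool_pos: [0.5123, -0.0307, 0.1115]
orientation: [-180.0, -0.1, -9.9]
contact_force: [0.1, 0.4, -2.1]
gripper_width: 0.666
grasp_force: 96.6
```

```bash
python3 - <<'E'
from h import *
delta([.5116,-.0299,.095],-9.84)
s=snapshot("wrist"); w=cloud(s)
print(robot.get_state()["contact_force"])
p=w[(np.hypot(w[...,0]-.511,w[...,1]+.03)<.016)&(w[...,2]<.102)&(w[...,2]>.088)];print(len(p),rect(p) if len(p)>4 else "")
E
```

```text
pos [ 0.5123 -0.0307  0.1115] rpy [-1.80e+02 -1.00e-01 -9.88e+00] shift [-0.02 -0.01  0.33] turn [-0.   -0.02 -0.01]
[ 0.43284543  0.591623   -1.42122517]
34 (array([502.2, -28.6]), array([9.3, 5.2]), 87.1)
```

Call:
step_arm(rows=[-0.02,-0.01,0.1,0,0,0,-1,0,0,0.1,0,0,0,-1,0,0,0.05,0,0,0,-1,0,0,0.04,0,0,0,-1,0,0,0,0,0,0,-1,0,0,0,0,0,0,-1])

```text
time: 20.5
tool_pos: [0.5104, -0.03, 0.0963]
orientation: [180.0, -0.0, -9.9]
contact_force: [0.3, -0.5, -2.6]
gripper_width: 0.671
grasp_force: 96.6
```

Call:
step_arm(rows=[0.01,0,0.03,0,0,0,-1,0,0,0.03,0,0,0,-1,0,0,0.02,0,0,0,-1,0,0,0,0,0,0,-1])

```text
time: 20.9
tool_pos: [0.5114, -0.0298, 0.0925]
orientation: [-180.0, -0.1, -9.9]
contact_force: [1.6, 1.5, -1.0]
gripper_width: 0.671
grasp_force: 96.8
```

Call:
step_arm(rows=[0,0,0.03,0,0,0,-1,0,0,0.03,0,0,0,-1,0,0,0.03,0,0,0,-1,0,0,0.03,0,0,0,-1,0,0,0,0,0,0,-1])

```text
time: 21.4
tool_pos: [0.5118, -0.0301, 0.0872]
orientation: [-180.0, -0.2, -9.9]
contact_force: [2.4, 1.7, 3.2]
gripper_width: 0.672
grasp_force: 97.0
```

Call:
step_arm(rows=[0,0,0.05,0,0,0,-1,0,0,0.05,0,0,0,-1,0,0,0.05,0,0,0,-1,0,0,0.05,0,0,0,-1,0,0,0,0,0,0,-1])

```text
time: 21.9
tool_pos: [0.5115, -0.0302, 0.076]
orientation: [180.0, -0.1, -9.9]
contact_force: [4.6, 0.8, -4.6]
gripper_width: 0.668
grasp_force: 96.6
```

Past the nubs; 5 mm to home.

Call:
step_arm(rows=[0,0,0.05,0,0,0,-1,0,0,0.04,0,0,0,-1,0,0,0.03,0,0,0,-1,0,0,0.02,0,0,0,-1,0,0,0,0,0,0,-1])

```text
time: 22.4
tool_pos: [0.5108, -0.03, 0.0703]
orientation: [-180.0, -0.0, -9.9]
contact_force: [-0.9, 2.6, 8.1]
gripper_width: 0.669
grasp_force: 98.1
```

Seated (contact at the home height). Release, retreat and verify.

Call:
step_arm(rows=[0,0,0,0,0,0,-1,0,0,0,0,0,0,-1,0,0,0,0,0,0,0.6,0,0,0,0,0,0,1,0,0,0,0,0,0,1,0,0,0,0,0,0,1])

```text
time: 23.0
tool_pos: [0.5103, -0.0303, 0.0689]
orientation: [180.0, 0.1, -9.9]
contact_force: [0.8, -0.5, -0.3]
gripper_width: 1.001
grasp_force: 0.0
```

Call:
step_arm(rows=[0,0,-0.2,0,0,0,1,0,0,-0.5,0,0,0,1,0,0,-0.7,0,0,0,1,0,0,-0.7,0,0,0,1,-0.8,0,0,0,0,0,1,-0.8,0,0,0,0,0,1,0,0,0,0,0,0,1,0,0,0,0,0,0,1,0,0,0,0,0,0,1])

```text
time: 23.9
tool_pos: [0.4332, -0.0165, 0.1749]
orientation: [-180.0, -0.1, -9.9]
contact_force: [-0.2, -0.9, -0.2]
gripper_width: 0.999
grasp_force: 0.0
```

```bash
python3 - <<'E'
from h import *
s=snapshot("wrist"); w=cloud(s); save(s,"w6")
d=np.hypot(w[...,0]-.512,w[...,1]+.031)
for lo,hi in((.022,.028),(.030,.042),(.088,.0985)):
    p=w[(d<.07)&(w[...,2]>lo)&(w[...,2]<hi)]; print(lo,len(p),*(rect(p) if len(p)>4 else []), np.percentile(p[:,2],[5,50,95]).round(4))
p=w[(d<.028)&(d>.017)&(w[...,2]>.05)]; c=np.linalg.lstsq(np.c_[p[:,:2]-[.512,-.031],np.ones(len(p))],p[:,2],rcond=None)[0]; print("bush top plane",c)
p=w[(d<.035)&(d>.033)&(w[...,2]<.042)&(w[...,2]>.03)]; c=np.linalg.lstsq(np.c_[p[:,:2]-[.512,-.031],np.ones(len(p))],p[:,2],rcond=None)[0]; print("plate plane",c)
E
```

```text
0.022 1951 [510.6 -29.9] [ 99.2 100.6] 1.6 [0.0223 0.0243 0.0257]
0.03 1674 [512.3 -30.3] [74.7 74.5] 61.1 [0.0336 0.0348 0.036 ]
0.088 4943 [510.2 -30.4] [59.  59.2] 81.5 [0.091  0.0928 0.0946]
bush top plane [ 0.00189748 -0.00176081  0.09274515]
plate plane [-0.00088188 -0.00302403  0.0348222 ]
```

View pics/w6.png

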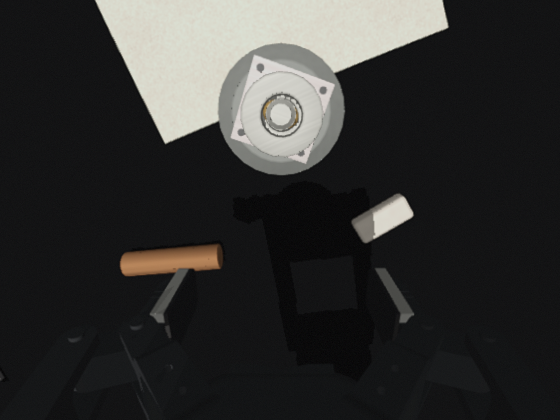

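The picture shows the bushing seated flat on the hub at about pixel (281,114). Its top is 92.7 mm up (93 is home), the plate top is at 34.8 mm, both are level, and the gripper is clear.

```bash
python3 -c "
from workcell import robot
print(robot.close_job())"
```

```text
the job is handed in; nothing more can be done
None
```

The hub is fully home over the square boss and the bushing is seated on it past the nubs, both level and released; the bystanders were not touched, and the job was handed in at about 24 s, with no verdict returned.

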